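# Open the chip bank and put the rack away

## Task

Put the chip rack away: first push the clear sash of the chip bank up from under its bottom rail until it is at the height mark and you feel it press firmly, but not hard, against its stop there. Then slide the rack along the ledge, under the raised sash, until it bears gently but positively against the wooden backstop. Leave the sash up, and leave the loose stack of chips, the dice cup and the card pack where they are.

Things in the scene. Friction and masses are not known exactly. Their poses are not given: they have to be found in the camera images.
- bank: Fixed clear case, 360 mm wide (y), open to the robot (-x) and at the top, on a wooden plinth. x runs front to back, y left, z up; origin mid-width in the sash plane, 0 to 25 mm above the table; case floor at z = 12 mm. Aluminium jambs at both front sides (|y| 165 to 180 mm) and a head bar over them at z = 320 mm. A 60 mm high clear divider at y = 12 mm splits it into two bays.
- sash: Clear pane, 177 mm high, with an aluminium bottom rail 328 mm wide (y), 20 mm deep (x), 18 mm high; slides straight up. Origin: middle of the rail's lower edge nearest the robot, 12 mm in front of the bank's origin; axes as the bank's. Starts 50 to 80 mm above the case floor. Spring balanced, it stays where left; lifting takes 2 to 5 N, more at speed. Contact force over 25 N damages it.
- lift (a point): Point on the sash rail's lower front edge, 90 mm right of its middle, in front of the right bay. Here there is only open table below and before the rail: the place to get under it and push up.
- mark (a point): Height mark (thin black lines on both jambs), 125 mm above the case floor. The point lies straight above the sash's origin, at the height the origin has when the sash is on its stop. The stop is stiff: a firm press there is 10 N or more of contact force, held a quarter of a second (aim at 14 to 17 N).
- ledge (a point): Loading ledge for the rack, level with the case floor; the point is mid-ledge on its top. It is 150 mm deep (x, from the sash plane towards the robot) and 170 mm wide (y), in front of the left bay only.
- rack: Loose chip rack, 90 mm deep (x), 116 mm wide (y), 75 mm high, 0.3 to 0.5 kg. A bar handle (70 mm along y, 14 mm high, centred 28 mm up) stands in front: its flat front is 84 mm from the origin towards -x. Origin: centre of its underside; x points into the bank. Starts on the ledge, up to 0.12 rad askew; two fingertips spread on the bar push it straight and square (1 to 4 N), one lets it skew.
- home (a point): Where the rack's origin is when the rack is fully home: on the case floor of the left bay, 55 mm behind the sash plane, 90 mm left of the bank's middle. The rack's front plate is then 10 mm behind the sash plane and its bar handle sticks out 29 mm in front of it.
- backstop: Fixed wooden block across the back of the left bay, 140 mm wide, 60 mm high; origin: middle of its front lower edge, 100 mm behind the sash plane. Stiff. The rack is positively seated when it presses on it with 4 N or more for a quarter of a second (aim at 8 to 12 N, besides 1 to 4 N of sliding friction); over 25 N is too hard.
- chips: Bystander: loose stack of chips, 39 mm across, 31 mm high, on the case floor of the right bay, 60 to 85 mm behind the sash plane. Origin: centre of its underside.
- dice_cup: Bystander: dark wooden dice cup, 74 mm across, 90 mm high, on the table to the right of the bank. Origin at the centre of its underside.
- cards: Bystander: blue card pack, 90 x 63 x 20 mm, lying on the table to the left of the bank. Origin at the centre of its underside.
Mind the look-alikes: they are no part of the job. There is more than one size of the rack; the job needs the middle-sized.

How it is judged:
By the outcome, as a careful person would: the job done as asked, in the order asked, and still so for the second after the job is handed in, with the robot touching nothing.
It also fails if it takes over 72 s, if anything falls off the work surface, if the arm or the gripper's body presses on something with over 40 N, if the wrist force passes 120 N, or if a joint passes its speed limit or range.

## Robot

A 7-joint arm with a two-finger parallel gripper is mounted at the origin on the work surface. World frame = base frame: x ahead of the robot, y to its left, z up, the work surface at z = 0. Lengths are in m, angles in rad, forces in N, time in s.
With the tool pointing down it reaches from about 0.425 to 0.875 m from the base axis. Payload 4.7 kg.
Tool frame: the origin (TCP) lies midway between the tips of the shut fingers; the grasp point (between the pads) lies 19 mm behind it (ctrl.grip_point_offset is the distance from the TCP to the grasp point, in m); z points along the fingers, y is the line along which they close (so a half turn about z gives the same grasp; the last joint's range is limited). The gripper opens to 87 mm and grips with 3 to 60 N. Pads are 19 mm wide; open, the fingers measure 117 mm over their backs; the gripper's body (75 mm by 190 mm) begins 51 mm behind the grasp point.
Start: joints at [1.272, 0.321, -0.07, 1.45, 0.023, 1.371, -0.057], TCP at [0.2, -0.618, 0.223] pointing down, gripper open.
Joint ranges: [-2.86, 2.86], [-0.3, 2.09], [-1.38, 1.24], [0.06, 2.45], [-1.56, 4.7], [0.09, 2.05], [-2.69, 2.69]. Speed limits (rad/s): [2.57, 2.57, 3.14, 3.14, 3.14, 3.14, 3.14].

## Interface

Orientations are given as a rotation vector (axis times angle).
In Python, from bench import ctrl gives the robot as it stands. The module is installed in compiled form; this text tells all that it offers.
- The arm moves only by the shell command python3 -m handwheel 'ROWS' [OPENING] [FORCE]. ROWS is JSON, a list of rows, each an object of numbers: "x", "y", "z": the shift along the tool's x, y, z in m; "wx", "wy", "wz": the turn, a rotation vector about the tool's x, y, z in degrees. A call has 1 to 10 rows; each row is the pose to reach, as a shift and turn from the pose commanded when the call began, along the tool's axes at that moment; what a row does not reach only later rows make up. A row lasts 1/12 s, in which the tool goes at most 41.7 mm and 7.16 degrees, less where a joint would pass 70% of its speed; a pose out of reach is approached as far as the arm can. A call with a gripper value outside its range is refused whole. OPENING is the finger opening in m, from 0 to 0.087, set as the call begins (- or left out, the last holds). The fingers move at their own pace and stop on an object; FORCE is the grip in N (left out, the last holds). Time passes only in rows, so rows that repeat a pose let the fingers close. It gives the time, the measured TCP pose, the force, the opening and the grip force at its end, in the units of the state.
- ctrl.get_state(): the state, without advancing time (a new reading comes with each control period).
- ctrl.get_image(name): name is "scene" or "top" or "wrist"; returns a dict with "image" (480x640x3 uint8, red, green, blue), "K" (3x3 intrinsics, pixels), "world_to_cam" (4x4, takes a point from world to camera coordinates); the wrist camera has in their place "hand_eye" (4x4, takes a point from camera to tool coordinates, whose origin is the TCP and whose axes are the flange's). Camera axes: x right, y down, z forward; pixel columns grow to the right and rows downward; lengths in m; the calibration is good to about 2 mm. The wrist camera is an equidistant fisheye: a pixel r from the principal point sees the ray r / f radians off the axis. A picture is of the moment at which its call begins: read the wrist's pose just before it. There is no depth.
- ctrl.close_job(): hands the job in; it is judged then, once.
The state is a dict: "time": time; "joint_positions": joint angles; "qd": joint speeds; "joint_torque": joint torques, N m; "position": TCP position; "tool_rot": TCP orientation; "ft_force": force on the tool from outside, world axes, zero at the start; "torque": the same for the moment, N m; "grip_width": opening from 0.0 (shut) to 1.0 (fully open); "grip_force": force on a finger pad.
Only numpy, scipy, OpenCV 4.12 (cv2) and the standard library are available. Lean on these libraries where they do the work, as an engineer would, in place of code of your own. Each camera call takes 0.05 s, during which the arm holds its last target. There are 200 camera calls.

## Working session

There is one attempt and no reset: what is moved stays moved. The work goes in short steps, Python scripts to look and compute and a shell command to move; the robot and the scene stay as the last step left them, time stands still between calls to the robot, and variables do not carry over. Pictures are saved under pics/ and viewed, at most 10 in all, crops included, and the job is handed in when it is done.

```bash
mkdir -p pics; cat > h.py <<'E'
import numpy as np, cv2
from bench import ctrl
def cam(n):
    d=ctrl.get_image(n); np.savez(f'pics/{n}.npz',**{k:v for k,v in d.items()}); return d
def ray(n,u,v):
    d=np.load(f'pics/{n}.npz'); T=d['world_to_cam']; R=T[:3,:3]; c=-R.T@T[:3,3]
    r=R.T@np.linalg.inv(d['K'])@[u,v,1]; return c,r/np.linalg.norm(r)
def atz(n,u,v,z):
    c,r=ray(n,u,v); return c+r*(z-c[2])/r[2]
def tri(a,b):
    A=np.zeros((3,3));B=np.zeros(3)
    for n,u,v in (a,b):
        c,r=ray(n,u,v);P=np.eye(3)-np.outer(r,r);A+=P;B+=P@c
    return np.linalg.solve(A,B)
def proj(n,p):
    d=np.load(f'pics/{n}.npz'); q=d['world_to_cam']@np.append(p,1); q=d['K']@q[:3]; return q[:2]/q[2]
E
python3 - <<'E'
from h import *
for n in('scene','top'):
    d=cam(n); cv2.imwrite(f'pics/{n}1.png',d['image'][:,:,::-1]); c,r=ray(n,320,240); print(n,c,r)
s=ctrl.get_state(); print(s)
E
```

```text
scene [1.44210495 0.19912389 1.07742608] [-0.68946255 -0.17629644 -0.70253893]
top [0.42304722 0.00748534 1.54085138] [ 0.06944333 -0.01971243 -0.99739112]
{'time': 0.1, 'joint_positions': array([ 1.27208921,  0.32176035, -0.07006881,  1.45152854,  0.02258884,
        1.37079493, -0.05690781]), 'qd': array([-5.58975206e-04, -2.81668130e-04, -5.80023457e-05, -1.38523519e-03,
        2.36112292e-03,  6.90807311e-04,  6.51483004e-04]), 'joint_torque': array([ 1.22791989e-03, -4.92567480e+01, -4.05001016e-01, -3.13400424e+01,
       -6.43084198e-02,  3.95010319e-02,  7.33388219e-05]), 'position': array([ 0.19982481, -0.61801455,  0.22157558]), 'tool_rot': array([-3.10159734e+00, -4.89098946e-01,  5.49334095e-04]), 'ft_force': array([-0.31414455,  0.48526487,  0.82429245]), 'torque': array([ 0.00490837,  0.03411045, -0.01773962]), 'grip_force': 0.0, 'grip_width': 0.9921150677171924}
```

View pics/scene1.png

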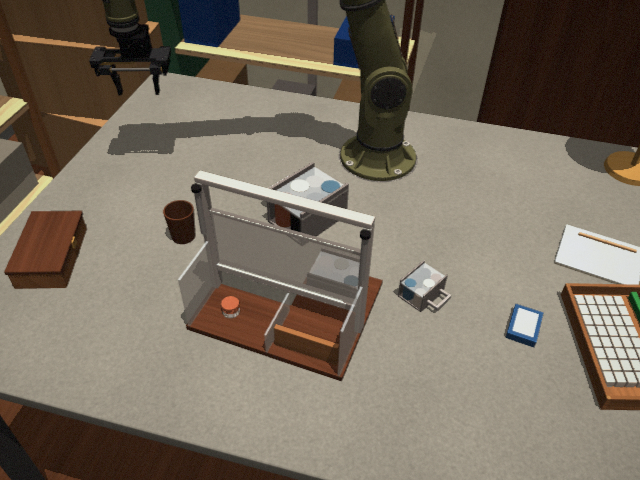

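View pics/top1.png

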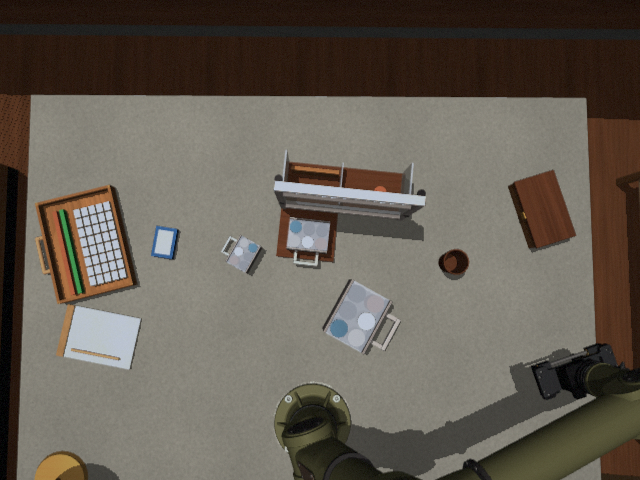

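The scene picture shows the bank at about (285,270), with the head bar from (200,178) to (370,218). In the top picture the middle-sized rack is on the ledge at (308,237), with its handle at (306,260). The large rack at (360,315) and the small one at (243,253) are the look-alikes. I'll enlarge both.

```bash
python3 - <<'E'
from h import *
for n,(u,v,w,h) in {'scene':(175,160,220,165),'top':(260,140,180,135)}.items():
    im=np.load(f'pics/{n}.npz')['image'][v:v+h,u:u+w,::-1]
    cv2.imwrite(f'pics/{n}c.png',cv2.resize(im,(800,600),interpolation=cv2.INTER_CUBIC))
E
```

```text
(no output)
```

View pics/scenec.png

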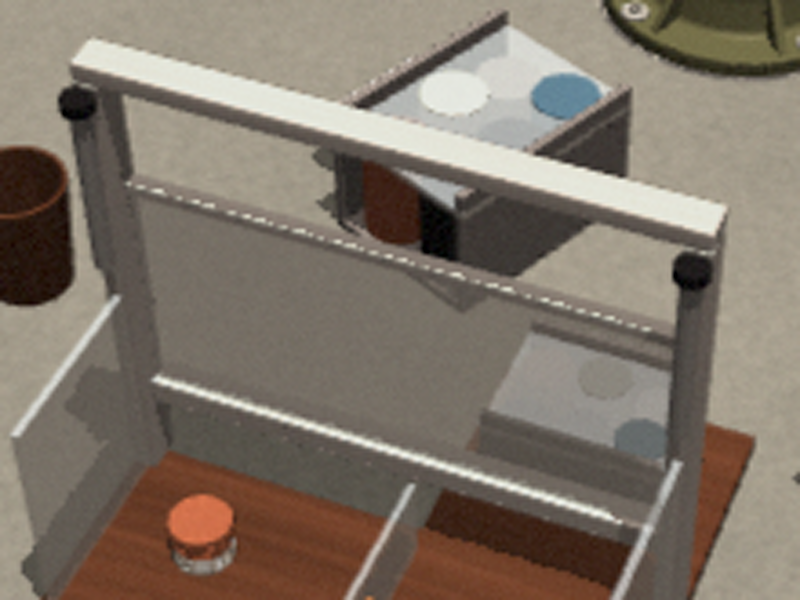

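View pics/topc.png

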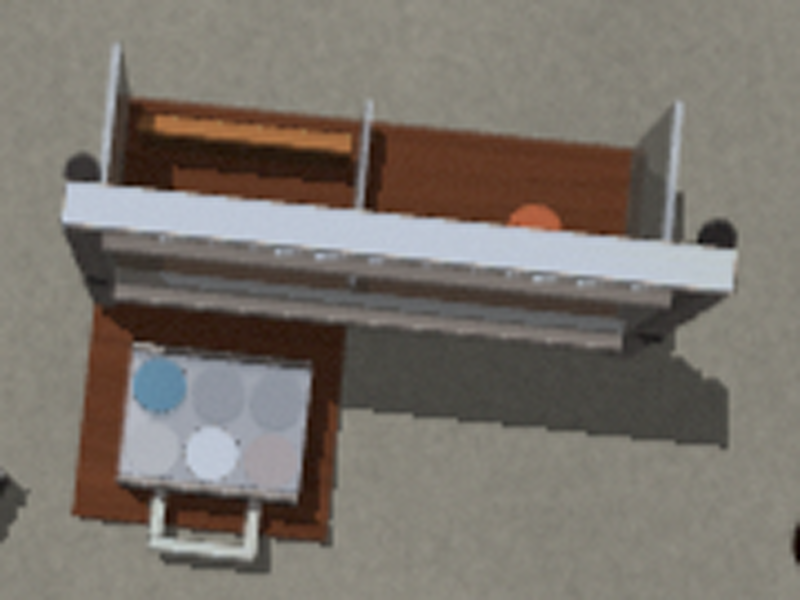

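The crops show these features:

| Feature | Crop | Pixels |
|---|---|---|
| Ledge near corners | top | (75,515), (327,543) |
| Head bar ends | top | (65,222), (735,290) |
| Rack top corners | top | (133,343), (312,365), (298,502), (118,483) |
| Handle front | top | (150,550)–(254,560) |
| Ledge front-left corner | scene | (755,437) |
| Rail's rear top edge | scene | (155,378)–(615,518) |

Next I'll compute positions from them.

```bash
cat >> h.py <<'E'
def S(u,v): return ('scene',175+u/3.63636,160+v/3.63636)
def T(u,v): return ('top',260+u/4.44444,140+v/4.44444)
E
python3 - <<'E'
from h import *
from scipy.optimize import least_squares
np.set_printoptions(precision=4,suppress=True)
print('ledgeFL',tri(S(755,437),T(75,515)))
print('head front L top / rear', tri(S(725,207),T(65,183)), 'R rear?', tri(S(93,40),T(735,290)))
# bank fit
def B(p,q):
    x,y,z,a=p; c,s=np.cos(a),np.sin(a); return np.array([x+c*q[0]-s*q[1],y+s*q[0]+c*q[1],z+q[2]])
obs=[(S(755,437),(-.15,.175,.012)),(T(75,515),(-.15,.175,.012)),(T(327,543),(-.15,.005,.012)),(T(345,327),(-.015,.005,.012))]
obs=obs[:3]
def res(p): return np.concatenate([proj(o[0],B(p,q))-o[1:] for o,q in obs])
f=least_squares(res,[.6,0,.01,0]); print('bank',f.x,f.fun); p=f.x
np.save('bank.npy',p)
zf=p[2]+.012
for n,uv in dict(FL=(133,343),FR=(312,365),NR=(298,502),NL=(118,483)).items(): print(n,atz(*T(*uv),zf+.075))
for uv in((150,550),(254,560)): print('handle',atz(*T(*uv),zf+.035))
for uv in((155,378),(615,518)): print([ (z,atz(*S(*uv),zf+z+.018)) for z in (.05,.08)])
# predicted pix in crops
for h in(.05,.065,.08):
  for yy in(.164,-.164):
    for xx in (-.012,.008):
      q=B(p,(xx,yy,.012+h+.018)); a=proj('scene',q);b=proj('top',q)
      print(h,yy,xx,(a-[175,160])*3.63636,(b-[260,140])*4.44444)
for yy in(.18,-.18):
   q=B(p,(0,yy,.32)); print('head0',(proj('scene',q)-[175,160])*3.63636,(proj('top',q)-[260,140])*4.44444)
E
```

```text
ledgeFL [0.4824 0.1066 0.0082]
head front L top / rear [0.6434 0.0917 0.3479] R rear? [ 0.5892 -0.2651  0.3319]
bank [ 0.6122 -0.0838 -0.0038 -0.1096] [-0.5113 -0.0504 -0.4179  0.1008 -0.228  -0.0242]
FL [0.5896 0.064  0.0832]
FR [ 0.5755 -0.0504  0.0832]
NR [ 0.4878 -0.0412  0.0832]
NL [0.5    0.0733 0.0832]
handle [0.4583 0.0542 0.0432]
handle [ 0.4517 -0.0137  0.0432]
[(0.05, array([ 0.5967, -0.2531,  0.0762])), (0.08, array([ 0.6221, -0.2395,  0.1062]))]
[(0.05, array([0.6279, 0.0467, 0.0762])), (0.08, array([0.6523, 0.0512, 0.1062]))]
0.05 0.164 -0.012 [675.1548 517.9447] [107.6584 299.8417]
0.05 0.164 0.008 [664.0807 542.7596] [111.1472 269.1517]
0.05 -0.164 -0.012 [175.2461 364.2073] [613.7685 355.4963]
0.05 -0.164 0.008 [159.9093 386.0642] [616.7667 324.8543]
0.065 0.164 -0.012 [676.7447 501.4331] [106.4888 296.7195]
0.065 0.164 0.008 [665.5952 526.2809] [110.0144 265.7178]
0.065 -0.164 -0.012 [172.8661 347.465 ] [617.7807 352.9539]
0.065 -0.164 0.008 [157.3857 369.3275] [620.8058 322.0011]
0.08 0.164 -0.012 [678.3611 484.6474] [105.2949 293.5326]
0.08 0.164 0.008 [667.1352 509.5257] [108.8582 262.2128]
0.08 -0.164 -0.012 [170.449  330.4611] [621.8759 350.3589]
0.08 -0.164 0.008 [154.8223 352.3265] [624.9282 319.089 ]
head0 [726.9352 239.6906] [ 58.4867 215.5745]
head0 [95.2835 66.7933] [721.0227 288.7692]
```

```bash
cat >> h.py <<'E'
from scipy.spatial.transform import Rotation as Ro
np.set_printoptions(precision=4,suppress=True)
try: p=np.load('bank.npy'); p[2]=max(p[2],0.001)
except Exception: pass
Rb=Ro.from_euler('z',p[3])
def B2W(q): return p[:3]+Rb.apply(q)
def W2B(w): return Rb.inv().apply(np.array(w)-p[:3])
def go(q,tilt,yaw=0):
    "bank-frame TCP target, tilt deg forward from down"
    s=ctrl.get_state(); R=Ro.from_rotvec(s['tool_rot'])
    # tool x fwd, y -bank y, z down, then tilt
    G=Rb*Ro.from_euler('z',yaw,degrees=True)*Ro.from_matrix(np.diag([1,-1,-1.]))*Ro.from_euler('y',tilt,degrees=True)
    d=R.inv().apply(B2W(q)-s['position']); r=(R.inv()*G).as_rotvec(degrees=True)
    print('xyz',d.round(4),'w',r.round(2),'|d|',np.linalg.norm(d).round(3),'|w|',np.linalg.norm(r).round(1))
def st():
    s=ctrl.get_state(); R=Ro.from_rotvec(s['tool_rot'])
    print('t',s['time'].__round__(2),'q',s['joint_positions'],'bankTCP',W2B(s['position']),'z axis bank',Rb.inv().apply(R.apply([0,0,1])),'F bank',Rb.inv().apply(s['ft_force']))
E
python3 - <<'E'
from h import *
go((-.15,-.09,.22),0); print(B2W((-.15,-.09,.22)))
print('cup',atz('top',454,255,.09),'bigrack',atz('top',352,285,.09),atz('top',388,352,.06),'chips',W2B(atz(*T(535,220),.04)),'cards',atz('top',165,242,.02))
E
```

```text
xyz [ 0.3831 -0.3608  0.0012] w [-0.1   0.03 24.2 ] |d| 0.526 |w| 24.2
[ 0.4533 -0.1568  0.221 ]
cup [ 0.4812 -0.4008  0.09  ] bigrack [ 0.3973 -0.1108  0.09  ] [ 0.2064 -0.2147  0.06  ] chips [ 0.0767 -0.1089  0.039 ] cards [0.5233 0.4329 0.02  ]
```

```bash
python3 -m handwheel '[{"x":0.38,"y":-0.36,"wz":20},{"x":0.38,"y":-0.36,"wz":20},{"x":0.38,"y":-0.36,"wz":20},{"x":0.38,"y":-0.36,"wz":20},{"x":0.38,"y":-0.36,"wz":20},{"x":0.38,"y":-0.36,"wz":20},{"x":0.38,"y":-0.36,"wz":20},{"x":0.38,"y":-0.36,"wz":20},{"x":0.38,"y":-0.36,"wz":20},{"x":0.38,"y":-0.36,"wz":20}]' 0; python3 -c "
from h import *
st(); go((-.12,-.09,.22),45)"
```

```text
t 0.1 q [ 1.2721  0.3218 -0.0701  1.4515  0.0226  1.3708 -0.0569] bankTCP [-0.3515 -0.5762  0.2206] z axis bank [-0.0008  0.0015 -1.    ] F bank [-0.3653  0.448   0.8243]
xyz [ 0.4105 -0.3485  0.0011] w [-9.59 44.34 22.9 ] |d| 0.538 |w| 50.8invalid input at $[0]: expected keys x, y, z, wx, wy, wz
```

```bash
python3 -m handwheel '[{"x":0.38,"y":-0.36,"z":0,"wx":0,"wy":0,"wz":20},{"x":0.38,"y":-0.36,"z":0,"wx":0,"wy":0,"wz":20},{"x":0.38,"y":-0.36,"z":0,"wx":0,"wy":0,"wz":20},{"x":0.38,"y":-0.36,"z":0,"wx":0,"wy":0,"wz":20},{"x":0.38,"y":-0.36,"z":0,"wx":0,"wy":0,"wz":20},{"x":0.38,"y":-0.36,"z":0,"wx":0,"wy":0,"wz":20},{"x":0.38,"y":-0.36,"z":0,"wx":0,"wy":0,"wz":20},{"x":0.38,"y":-0.36,"z":0,"wx":0,"wy":0,"wz":20},{"x":0.38,"y":-0.36,"z":0,"wx":0,"wy":0,"wz":20},{"x":0.38,"y":-0.36,"z":0,"wx":0,"wy":0,"wz":20}]' 0; python3 -c "
from h import *
st(); go((-.12,-.09,.22),45)"
```

```text
time: 0.93
position: [0.3999, -0.2507, 0.2224]
tool_rot: [3.141, -0.057, -0.0]
ft_force: [1.2, -0.9, 0.3]
grip_width: 0.327
grip_force: 0.0
t 0.93 q [ 0.8698 -0.0465 -0.3532  1.8624 -0.0161  1.323  -1.0862] bankTCP [-0.1928 -0.1892  0.2214] z axis bank [-0.0003 -0.0004 -1.    ] F bank [ 1.3089 -0.7707  0.2909]
xyz [ 0.0799 -0.0936  0.0013] w [-1.63 45.    3.99] |d| 0.123 |w| 45.2
```

```bash
python3 -m handwheel '[{"x":0.04,"y":-0.05,"z":0,"wx":0,"wy":7,"wz":0},{"x":0.06,"y":-0.08,"z":0,"wx":0,"wy":14,"wz":1},{"x":0.08,"y":-0.095,"z":0,"wx":0,"wy":21,"wz":2},{"x":0.08,"y":-0.095,"z":0,"wx":0,"wy":28,"wz":3},{"x":0.08,"y":-0.095,"z":0,"wx":0,"wy":35,"wz":4},{"x":0.08,"y":-0.095,"z":0,"wx":-2,"wy":42,"wz":4},{"x":0.08,"y":-0.095,"z":0,"wx":-2,"wy":45,"wz":4},{"x":0.08,"y":-0.095,"z":0,"wx":-2,"wy":45,"wz":4}]' 0; python3 -c "
from h import *
st(); go((-.10,-.09,.16),70); go((-.10,-.09,.16),70,15)"
```

```text
time: 1.6
position: [0.5041, -0.154, 0.1945]
tool_rot: [-2.974, 0.125, -0.913]
ft_force: [-0.1, -0.2, 2.2]
grip_width: 0.004
grip_force: 0.0
t 1.6 q [ 0.6119 -0.299  -0.178   2.2607 -0.4744  0.6754 -0.9296] bankTCP [-0.0998 -0.0816  0.1935] z axis bank [ 0.5576  0.0645 -0.8276] F bank [-0.1138 -0.1892  2.2288]
xyz [-0.019   0.01    0.0271] w [-3.69 36.01 -0.83] |d| 0.035 |w| 36.2
xyz [-0.019   0.01    0.0271] w [  8.34  35.49 -10.2 ] |d| 0.035 |w| 37.9
```

```bash
cat > kin.py <<'E'
from h import *
from scipy.optimize import least_squares
import itertools
D=[([1.2721,.3218,-.0701,1.4515,.0226,1.3708,-.0569],[.1998,-.6180,.2216],[-3.1016,-.4891,.0005]),
([.8698,-.0465,-.3532,1.8624,-.0161,1.323,-1.0862],[.3999,-.2507,.2224],[3.141,-.057,0]),
([.6119,-.299,-.178,2.2607,-.4744,.6754,-.9296],[.5041,-.154,.1945],[-2.974,.125,-.913])]
def fk(q,k,sg):
    h,a,b,c,e,e2=k[:6]; s=sg; E=lambda ax,t:Ro.from_euler(ax,t)
    R=E('z',s[0]*q[0]);P=np.array([0,0,h])
    R=R*E('y',q[1])*E('z',s[1]*q[2]); P=P+R.apply([e,0,a])
    R=R*E('y',q[3])*E('z',s[2]*q[4]); P=P+R.apply([-e,0,b])
    R=R*E('y',q[5]);P=P+R.apply([e2,0,c]); R=R*E('z',s[3]*q[6]+k[6])
    return P,R
if __name__=='__main__':
    best=[]
    for sg in itertools.product((1,-1),repeat=4):
      for k6 in (0,np.pi,np.pi/2,-np.pi/2):
        def res(k):
            o=[]
            for q,P,r in D:
                p_,R_=fk(q,k,sg); o+=[*(p_-P),*(.3*(R_.inv()*Ro.from_rotvec(r)).as_rotvec())]
            return o
        f=least_squares(res,[.33,.4,.4,.25,0,0,k6]); best.append((f.cost,sg,f.x,np.abs(f.fun).max()))
    best.sort(key=lambda t:t[0])
    for b in best[:4]: print(b)
E
python3 kin.py
```

```text
(np.float64(0.0008042212883974729), (-1, -1, -1, -1), array([ 0.2089,  0.447 ,  0.4883,  0.3316,  0.0199, -0.0027,  1.5709]), np.float64(0.023747140462686417))
(np.float64(0.000804221288397475), (-1, -1, -1, -1), array([ 0.2089,  0.447 ,  0.4883,  0.3316,  0.0199, -0.0027, -4.7123]), np.float64(0.023747140564778835))
(np.float64(0.0008042212883974819), (-1, -1, -1, -1), array([ 0.2089,  0.447 ,  0.4883,  0.3316,  0.0199, -0.0027,  1.5709]), np.float64(0.02374714060583913))
(np.float64(0.0008042212883976343), (-1, -1, -1, -1), array([ 0.2089,  0.447 ,  0.4883,  0.3316,  0.0199, -0.0027,  1.5709]), np.float64(0.02374714046268639))
```

```bash
python3 - <<'E'
import re
s=open('kin.py').read()
s=s.replace("h,a,b,c,e,e2=k[:6]","h,a,b,c,e,e2,e3=*k[:6],k[7]").replace("[-e,0,b]","[e3,0,b]").replace("0,0,k6]","0,0,k6,0]")
open('kin.py','w').write(s)
E
python3 kin.py | head -1; python3 - <<'E'
from kin import *
for q,P,r in D:
    print((fk(q,[0]*6+[np.pi/2,0],(-1,)*4)[1].inv()*Ro.from_rotvec(r)).as_rotvec(degrees=True))
E
```

```text
(np.float64(0.0006766399297599859), (-1, -1, -1, -1), array([ 0.1686,  0.49  ,  0.485 ,  0.3754, -0.0062, -0.0137,  1.5709,
[-0.0013  0.0017  0.0016]
[ 0.0158  0.0198 -0.0009]
[ 0.0066 -0.0033  0.0097]
```

```bash
python3 -c "
from h import *
go((-.12,-.16,.2),40,50); go((-.12,-.16,.2),65,60)"
```

```text
xyz [-0.0136  0.077  -0.0217] w [ 26.52   4.42 -39.67] |d| 0.081 |w| 47.9
xyz [-0.0136  0.077  -0.0217] w [ 42.56  26.83 -39.82] |d| 0.081 |w| 64.2
```

```bash
python3 -m handwheel '[{"x":-0.013,"y":0.077,"z":-0.02,"wx":4,"wy":1,"wz":-6},{"x":-0.013,"y":0.077,"z":-0.02,"wx":8,"wy":1.4,"wz":-12},{"x":-0.013,"y":0.077,"z":-0.02,"wx":12,"wy":2,"wz":-18},{"x":-0.013,"y":0.077,"z":-0.02,"wx":16,"wy":3,"wz":-24},{"x":-0.013,"y":0.077,"z":-0.02,"wx":20,"wy":3.5,"wz":-30},{"x":-0.013,"y":0.077,"z":-0.02,"wx":26,"wy":4,"wz":-39},{"x":-0.013,"y":0.077,"z":-0.02,"wx":26.5,"wy":4.4,"wz":-39.6},{"x":-0.013,"y":0.077,"z":-0.02,"wx":26.5,"wy":4.4,"wz":-39.6}]'; python3 -c "
from h import *
s=ctrl.get_state();print([list(s[k].round(4)) for k in ('joint_positions','position','tool_rot')])
st(); go((-.12,-.16,.2),65,60)"
```

```text
time: 2.27
position: [0.4743, -0.2344, 0.1994]
tool_rot: [-2.55, -1.015, -0.914]
ft_force: [0.3, -0.1, -0.2]
grip_width: 0.009
grip_force: 0.0
[[np.float64(0.645), np.float64(0.0808), np.float64(0.2268), np.float64(1.9603), np.float64(-0.75), np.float64(1.2542), np.float64(0.3584)], [np.float64(0.4743), np.float64(-0.2344), np.float64(0.1994)], [np.float64(-2.5496), np.float64(-1.0155), np.float64(-0.9137)]]
t 2.27 q [ 0.645   0.0808  0.2268  1.9603 -0.75    1.2542  0.3584] bankTCP [-0.1207 -0.1649  0.1984] z axis bank [ 0.4113  0.4836 -0.7726] F bank [ 0.3483 -0.0238 -0.1543]
xyz [ 0.0043 -0.0026  0.0014] w [ 8.25 25.53 -6.32] |d| 0.005 |w| 27.6
```

Reached, with the joints well inside their ranges. I'll tilt further at this yaw.

```bash
python3 -m handwheel '[{"x":0.004,"y":-0.003,"z":0,"wx":2,"wy":6,"wz":-1.5},{"x":0.004,"y":-0.003,"z":0,"wx":4,"wy":12,"wz":-3},{"x":0.004,"y":-0.003,"z":0,"wx":6,"wy":18,"wz":-4.5},{"x":0.004,"y":-0.003,"z":0,"wx":8,"wy":25,"wz":-6},{"x":0.004,"y":-0.003,"z":0,"wx":8,"wy":25.5,"wz":-6},{"x":0.004,"y":-0.003,"z":0,"wx":8,"wy":25.5,"wz":-6}]'; python3 - <<'E'
from h import *
s=ctrl.get_state();print([[float(x) for x in s[k].round(4)] for k in ('joint_positions','position','tool_rot')])
st()
go((-.09,-.13,.1),80,60)
go((-.09,-.13,.1),80,30)
E
```

```text
time: 2.77
position: [0.4742, -0.23, 0.199]
tool_rot: [-2.068, -1.022, -1.308]
ft_force: [-0.1, -0.2, -0.2]
grip_width: 0.005
grip_force: 0.0
[[0.8098, 0.385, 0.2459, 1.8943, -1.059, 1.6159, 0.8059], [0.4742, -0.23, 0.199], [-2.0677, -1.0215, -1.3081]]
t 2.77 q [ 0.8098  0.385   0.2459  1.8943 -1.059   1.6159  0.8059] bankTCP [-0.1212 -0.1605  0.198 ] z axis bank [ 0.4603  0.7799 -0.4241] F bank [-0.0478 -0.1583 -0.2491]
xyz [-0.0708  0.0121  0.0797] w [ 0.6  15.09 -0.75] |d| 0.107 |w| 15.1
xyz [-0.0708  0.0121  0.0797] w [-28.08  14.9    8.33] |d| 0.107 |w| 32.9
```

```bash
cat > kin.py <<'E'
from h import *
D=[([1.2721,.3218,-.0701,1.4515,.0226,1.3708,-.0569],[.1998,-.6180,.2216]),
([.8698,-.0465,-.3532,1.8624,-.0161,1.323,-1.0862],[.3999,-.2507,.2224]),
([.6119,-.299,-.178,2.2607,-.4744,.6754,-.9296],[.5041,-.154,.1945]),
([.645,.0808,.2268,1.9603,-.75,1.2542,.3584],[.4743,-.2344,.1994]),
([.8098,.385,.2459,1.8943,-1.059,1.6159,.8059],[.4742,-.23,.199])]
def Rs(q):
    E=Ro.from_euler; a=E('z',-q[0]);b=a*E('y',q[1]);c=b*E('z',-q[2]);d=c*E('y',q[3]);e=d*E('z',-q[4]);f=e*E('y',q[5]);return a,b,c,d,e,f,f*E('z',-q[6]+np.pi/2)
# cols: z0 ; c:x,z(+y) ; e:x,z ; f: x,z
def A(q):
    a,b,c,d,e,f,g=[r.as_matrix() for r in Rs(q)]
    return np.column_stack([[0,0,1],c[:,0],c[:,2],d[:,0],d[:,2],f[:,0],f[:,2],a[:,1],c[:,1],e[:,1]])
M=np.vstack([A(q) for q,_ in D]);y=np.concatenate([P for _,P in D])
W=np.vstack([M,1e-3*np.eye(10)])
k=np.linalg.lstsq(W,np.r_[y,np.zeros(10)],rcond=None)[0]
def fk(q): return A(q)@k,Rs(q)[-1]
if __name__=='__main__': print(k,(M@k-y).reshape(-1,3)*1e3)
E
python3 kin.py
```

```text
[ 0.2494  0.0001  0.4677 -0.0001  0.513   0.      0.3686 -0.0156 -0.0105
 -0.0005] [[ 0.0073 -0.0001 -0.0051]
 [-0.0004  0.0118  0.0174]
 [ 0.0069  0.0087  0.0063]
 [-0.0264 -0.0283 -0.0532]
 [ 0.0125  0.0062  0.0343]]
```

```bash
cat > ik.py <<'E'
from kin import *
from scipy.optimize import least_squares
lo=np.array([-2.86,-.3,-1.38,.06,-1.56,.09,-2.69])+.03;hi=np.array([2.86,2.09,1.24,2.45,4.7,2.05,2.69])-.03
def ik(q_b,tilt,yaw,starts):
    G=Rb*Ro.from_euler('z',yaw,degrees=True)*Ro.from_matrix(np.diag([1,-1,-1.]))*Ro.from_euler('y',tilt,degrees=True)
    P=B2W(q_b);out=[]
    for q0 in starts:
        f=least_squares(lambda q:np.r_[fk(q)[0]-P,.3*(fk(q)[1].inv()*G).as_rotvec()],np.clip(q0,lo+.01,hi-.01),bounds=(lo,hi),max_nfev=60)
        if f.cost<1e-8: out.append(f.x)
    return out
E
python3 - <<'E'
from ik import *
rng=np.random.default_rng(0); q0=ctrl.get_state()['joint_positions']
st_=[q0]+[rng.uniform(lo,hi) for _ in range(25)]
for tilt in(50,60,70):
  for yaw in(-15,0,20):
    r=ik((-.004,-.09,.05),tilt,yaw,st_); r.sort(key=lambda q:abs(q-q0).max())
    print(tilt,yaw,len(r),*[x.round(2) for x in r[:3]])
E
```

```text
50 -15 7 [ 1.4   0.46 -1.33  2.4   2.17  0.59  2.66] [ 1.25  0.31 -1.14  2.4   2.24  0.48  2.48] [ 0.51  0.14 -0.38  2.42  2.45  0.35  2.11]
50 0 8 [ 1.54  0.4  -1.24  2.39  2.8   0.24  2.33] [ 1.1   0.2  -0.77  2.4   3.49  0.26  1.48] [0.33 0.13 0.02 2.42 3.75 0.32 1.14]
50 20 15 [ 1.32  0.33 -0.79  2.27 -1.53  0.4   0.7 ] [ 1.33  0.33 -0.79  2.27 -1.53  0.4   0.7 ] [ 1.33  0.33 -0.79  2.27 -1.53  0.4   0.7 ]
60 -15 0
60 0 0
60 20 5 [-0.45  0.78  1.2   2.38  4.14  1.39  0.78] [-0.45  0.78  1.2   2.38  4.14  1.39  0.78] [-0.11  0.44  0.8   2.37  4.26  1.06  0.95]
70 -15 0
70 0 0
70 20 8 [ 1.99  1.41 -1.35  2.34  2.42  0.12 -2.4 ] [ 1.99  1.41 -1.35  2.34  2.42  0.12 -2.41] [ 1.99  1.41 -1.35  2.34  2.42  0.12 -2.41]
```

```bash
cat >> ik.py <<'E'
def ikr(q_b,tilt,yaw,starts,wr=.01):
    G=Rb*Ro.from_euler('z',yaw,degrees=True)*Ro.from_matrix(np.diag([1,-1,-1.]))*Ro.from_euler('y',tilt,degrees=True)
    P=B2W(q_b);out=[]
    def err(q):
        p_,R=fk(q); e=(G.inv()*R).as_matrix(); roll=np.arctan2(e[1,0],e[0,0])
        return np.r_[p_-P,.3*(e[:,2]-[0,0,1]),wr*roll]
    for q0 in starts:
        f=least_squares(err,np.clip(q0,lo+.01,hi-.01),bounds=(lo,hi),max_nfev=80)
        if np.linalg.norm(f.fun[:6])<1.5e-3: out.append((np.degrees(f.fun[6]/wr),f.x))
    return out
E
python3 - <<'E'
from ik import *
rng=np.random.default_rng(1); q0=ctrl.get_state()['joint_positions']
st_=[q0]+[np.clip(q0+rng.normal(0,.5,7),lo,hi) for _ in range(12)]
for tilt in(50,60,70):
  for yaw in(5,15,25,35):
    r=[(a,q) for a,q in ikr((-.004,-.08,.05),tilt,yaw,st_,.003) if q[4]<1]; r.sort(key=lambda q:abs(q[0]))
    print(tilt,yaw,len(r),*[(round(a),x.round(2)) for a,x in r[:2]])
E
```

```text
50 5 0
50 15 0
50 25 13 (0, array([ 0.99,  0.28, -0.42,  2.25, -1.49,  0.56,  0.68])) (0, array([ 0.82,  0.26, -0.24,  2.26, -1.53,  0.6 ,  0.69]))
50 35 13 (0, array([ 1.03,  0.35, -0.41,  2.15, -1.25,  0.69,  0.62])) (0, array([ 0.52,  0.32,  0.14,  2.17, -1.4 ,  0.83,  0.68]))
60 5 0
60 15 0
60 25 13 (0, array([ 1.7 ,  0.69, -1.11,  2.28, -1.53,  0.33,  1.06])) (0, array([ 1.7 ,  0.69, -1.11,  2.28, -1.53,  0.33,  1.06]))
60 35 13 (0, array([ 1.38,  0.54, -0.72,  2.17, -1.33,  0.67,  0.87])) (0, array([ 0.88,  0.42, -0.17,  2.19, -1.53,  0.89,  0.94]))
70 5 0
70 15 0
70 25 13 (0, array([ 1.88,  1.13, -1.22,  2.29, -1.53,  0.2 ,  1.41])) (0, array([ 1.88,  1.13, -1.22,  2.29, -1.53,  0.2 ,  1.41]))
70 35 13 (0, array([ 1.4 ,  0.67, -0.66,  2.18, -1.46,  0.81,  1.12])) (0, array([ 1.28,  0.62, -0.54,  2.18, -1.52,  0.88,  1.14]))
```

```bash
cat >> h.py <<'E'
def go3(q,tilt,yaw,roll):
    s=ctrl.get_state(); R=Ro.from_rotvec(s['tool_rot'])
    G=Rb*Ro.from_euler('z',yaw,degrees=True)*Ro.from_matrix(np.diag([1,-1,-1.]))*Ro.from_euler('y',tilt,degrees=True)*Ro.from_euler('z',roll,degrees=True)
    d=R.inv().apply(B2W(q)-s['position']); r=(R.inv()*G).as_rotvec(degrees=True)
    print('xyz',d.round(4),'w',r.round(2),'|d|',np.linalg.norm(d).round(3),'|w|',np.linalg.norm(r).round(1)); return R
E
cat >> ik.py <<'E'
def ik3(q_b,tilt,yaw,roll,q0):
    G=Rb*Ro.from_euler('z',yaw,degrees=True)*Ro.from_matrix(np.diag([1,-1,-1.]))*Ro.from_euler('y',tilt,degrees=True)*Ro.from_euler('z',roll,degrees=True)
    P=B2W(q_b)
    f=least_squares(lambda q:np.r_[fk(q)[0]-P,.3*(fk(q)[1].inv()*G).as_rotvec(),1e-4*(q-q0)],np.clip(q0,lo+.01,hi-.01),bounds=(lo,hi),max_nfev=100)
    return np.linalg.norm(f.fun[:6]).round(5),f.x
E
python3 - <<'E'
from ik import *
q0=ctrl.get_state()['joint_positions']
for ps in ((-.07,-.13,.14),(-.07,-.13,.045),(-.006,-.08,.045),(-.006,-.08,.13)):
    for ty in ((60,30,15),(55,27,15)):
        c,q=ik3(ps,*ty,q0); print(ps,ty,c,q.round(2))
go3((-.07,-.13,.14),60,30,15);go3((-.07,-.13,.045),60,30,15)
E
```

```text
(-0.07, -0.13, 0.14) (60, 30, 15) 0.0 [ 0.71  0.15  0.19  2.28 -1.4   1.04  0.47]
(-0.07, -0.13, 0.14) (55, 27, 15) 0.0 [ 0.69  0.07  0.15  2.29 -1.33  0.92  0.32]
(-0.07, -0.13, 0.045) (60, 30, 15) 0.0 [ 0.91  0.37 -0.02  2.29 -1.53  0.98  0.74]
(-0.07, -0.13, 0.045) (55, 27, 15) 0.0 [ 0.77  0.29  0.07  2.32 -1.53  0.89  0.63]
(-0.006, -0.08, 0.045) (60, 30, 15) 0.0 [ 1.33  0.49 -0.67  2.24 -1.53  0.65  0.73]
(-0.006, -0.08, 0.045) (55, 27, 15) 0.0 [ 1.28  0.4  -0.68  2.25 -1.53  0.56  0.6 ]
(-0.006, -0.08, 0.13) (60, 30, 15) 0.0 [ 0.85  0.2  -0.16  2.24 -1.51  0.86  0.47]
(-0.006, -0.08, 0.13) (55, 27, 15) 0.0 [ 0.57  0.13  0.07  2.25 -1.46  0.78  0.32]
xyz [-0.0301  0.0289  0.072 ] w [-26.73  -1.22  27.77] |d| 0.083 |w| 38.6
xyz [-0.1161  0.0298  0.1122] w [-26.73  -1.22  27.77] |d| 0.164 |w| 38.6
```

```bash
python3 -m handwheel '[{"x":-0.005,"y":0.005,"z":0.012,"wx":-4.5,"wy":-0.2,"wz":4.6},{"x":-0.01,"y":0.01,"z":0.024,"wx":-9,"wy":-0.4,"wz":9.2},{"x":-0.015,"y":0.015,"z":0.036,"wx":-13.5,"wy":-0.6,"wz":13.8},{"x":-0.02,"y":0.02,"z":0.048,"wx":-18,"wy":-0.8,"wz":18.5},{"x":-0.025,"y":0.025,"z":0.06,"wx":-22.5,"wy":-1,"wz":23},{"x":-0.03,"y":0.029,"z":0.072,"wx":-26.7,"wy":-1.2,"wz":27.8},{"x":-0.03,"y":0.029,"z":0.072,"wx":-26.7,"wy":-1.2,"wz":27.8},{"x":-0.03,"y":0.029,"z":0.072,"wx":-26.7,"wy":-1.2,"wz":27.8}]'; python3 -c "
from h import *
st(); go3((-.075,-.135,.04),60,30,15); go3((-.07,-.13,.14),60,30,15)"
```

```text
time: 3.43
position: [0.5303, -0.2028, 0.1473]
tool_rot: [-2.455, -0.204, -1.354]
ft_force: [0.3, 0.2, 0.7]
grip_width: 0.005
grip_force: 0.0
t 3.43 q [ 0.676   0.1397  0.2195  2.2783 -1.404   1.048   0.4754] bankTCP [-0.0684 -0.1273  0.1463] z axis bank [ 0.7518  0.4364 -0.4944] F bank [0.2979 0.2219 0.7015]
xyz [-0.0933  0.0274  0.0442] w [-0.21 -0.33  0.7 ] |d| 0.107 |w| 0.8
xyz [-0.0062  0.0032  0.0007] w [-0.21 -0.33  0.7 ] |d| 0.007 |w| 0.8
```

```bash
python3 -m handwheel '[{"x":-0.02,"y":0.006,"z":0.01,"wx":0,"wy":0,"wz":0},{"x":-0.04,"y":0.012,"z":0.02,"wx":0,"wy":0,"wz":0},{"x":-0.06,"y":0.018,"z":0.03,"wx":0,"wy":0,"wz":0},{"x":-0.08,"y":0.024,"z":0.038,"wx":0,"wy":0,"wz":0},{"x":-0.088,"y":0.025,"z":0.042,"wx":0,"wy":0,"wz":0},{"x":-0.088,"y":0.025,"z":0.042,"wx":0,"wy":0,"wz":0},{"x":-0.088,"y":0.025,"z":0.042,"wx":0,"wy":0,"wz":0}]'; python3 -c "
from h import *
st(); R=go3((-.045,-.11,.04),60,30,15); go3((-.005,-.08,.04),60,30,15)
for n in('scene','top'):
    d=cam(n)
a=np.load('pics/scene.npz')['image'][160:325,175:395];b=np.load('pics/top.npz')['image'][140:290,280:480]
cv2.imwrite('pics/two.png',np.vstack([cv2.resize(a,(400,300)),cv2.resize(b,(400,300))])[:,:,::-1])
"
```

```text
time: 4.02
position: [0.523, -0.2122, 0.0453]
tool_rot: [-2.457, -0.195, -1.353]
ft_force: [0.1, -1.0, -0.6]
grip_width: 0.001
grip_force: 0.0
t 4.02 q [ 0.806   0.3826  0.1139  2.2861 -1.5463  1.0411  0.7648] bankTCP [-0.0747 -0.1374  0.0443] z axis bank [ 0.7532  0.433  -0.4952] F bank [ 0.1791 -0.9931 -0.5867]
xyz [ 0.013  -0.0126  0.0364] w [ 0.01 -0.33  0.41] |d| 0.041 |w| 0.5
xyz [ 0.0353 -0.0247  0.0795] w [ 0.01 -0.33  0.41] |d| 0.09 |w| 0.5
```

View pics/two.png

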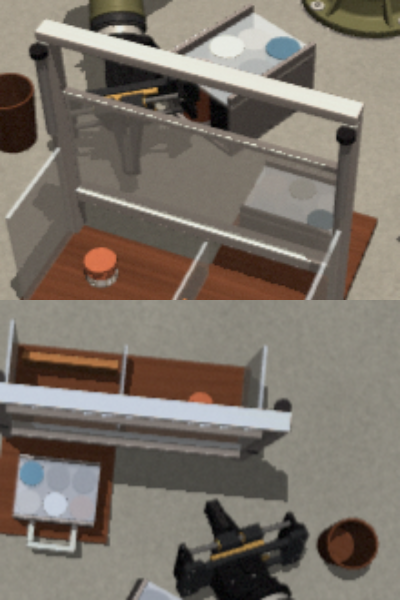

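The picture shows the gripper in front of the right bay and clear of the cup and the rack. Now I'll slide the tip under the rail.

```bash
python3 -m handwheel '[{"x":0.008,"y":-0.006,"z":0.018,"wx":0,"wy":0,"wz":0},{"x":0.016,"y":-0.012,"z":0.037,"wx":0,"wy":0,"wz":0},{"x":0.024,"y":-0.018,"z":0.055,"wx":0,"wy":0,"wz":0},{"x":0.031,"y":-0.022,"z":0.07,"wx":0,"wy":0,"wz":0},{"x":0.035,"y":-0.025,"z":0.08,"wx":0,"wy":0,"wz":0},{"x":0.035,"y":-0.025,"z":0.08,"wx":0,"wy":0,"wz":0},{"x":0.035,"y":-0.025,"z":0.08,"wx":0,"wy":0,"wz":0}]'; python3 -c "
from h import *
st(); R=go3((-.005,-.08,.06),60,30,15); print('up10mm in tool',R.inv().apply([0,0,.01]),'fwd10',R.inv().apply(Rb.apply([.01,0,0])))"
```

```text
time: 4.7
position: [0.5983, -0.1613, 0.0402]
tool_rot: [-2.457, -0.195, -1.352]
ft_force: [-1.0, -0.2, -0.5]
grip_width: 0.007
grip_force: 0.0
t 4.7 q [ 1.3289  0.5108 -0.6714  2.2379 -1.551   0.6428  0.7658] bankTCP [-0.0054 -0.0786  0.0392] z axis bank [ 0.7528  0.4331 -0.4957] F bank [-0.9909 -0.2767 -0.4638]
xyz [ 0.0176 -0.0032 -0.0106] w [ 0.   -0.29  0.39] |d| 0.021 |w| 0.5
up10mm in tool [ 0.0084 -0.0022 -0.005 ] fwd10 [0.0054 0.0037 0.0075]
```

```bash
python3 -m handwheel '[{"x":0.0034,"y":-0.0009,"z":-0.002,"wx":0,"wy":0,"wz":0},{"x":0.0067,"y":-0.0018,"z":-0.004,"wx":0,"wy":0,"wz":0},{"x":0.0101,"y":-0.0026,"z":-0.006,"wx":0,"wy":0,"wz":0},{"x":0.0134,"y":-0.0035,"z":-0.008,"wx":0,"wy":0,"wz":0},{"x":0.0168,"y":-0.0044,"z":-0.01,"wx":0,"wy":0,"wz":0},{"x":0.0202,"y":-0.0053,"z":-0.012,"wx":0,"wy":0,"wz":0},{"x":0.0235,"y":-0.0062,"z":-0.014,"wx":0,"wy":0,"wz":0},{"x":0.0252,"y":-0.0066,"z":-0.015,"wx":0,"wy":0,"wz":0}]'; python3 -c "
from h import *
st()"
```

```text
time: 5.37
position: [0.5976, -0.1607, 0.0696]
tool_rot: [-2.458, -0.194, -1.35]
ft_force: [-0.9, -0.5, -2.7]
grip_width: 0.002
grip_force: 1.6
t 5.37 q [ 1.338   0.4274 -0.6828  2.2409 -1.5072  0.6723  0.6598] bankTCP [-0.0061 -0.0781  0.0686] z axis bank [ 0.7518  0.4331 -0.4972] F bank [-0.8355 -0.6298 -2.7192]
```

```bash
python3 -m handwheel '[{"x":0.0034,"y":-0.0009,"z":-0.002,"wx":0,"wy":0,"wz":0},{"x":0.0067,"y":-0.0018,"z":-0.004,"wx":0,"wy":0,"wz":0},{"x":0.0101,"y":-0.0026,"z":-0.006,"wx":0,"wy":0,"wz":0},{"x":0.0134,"y":-0.0035,"z":-0.008,"wx":0,"wy":0,"wz":0},{"x":0.0168,"y":-0.0044,"z":-0.01,"wx":0,"wy":0,"wz":0},{"x":0.0202,"y":-0.0053,"z":-0.012,"wx":0,"wy":0,"wz":0},{"x":0.0235,"y":-0.0062,"z":-0.014,"wx":0,"wy":0,"wz":0},{"x":0.0235,"y":-0.0062,"z":-0.014,"wx":0,"wy":0,"wz":0}]'; python3 -c "
from h import *
st()
d=cam('scene'); a=d['image'][160:325,175:395]
cv2.imwrite('pics/s3.png',cv2.resize(a,(800,600),interpolation=cv2.INTER_CUBIC)[:,:,::-1])"
```

```text
time: 6.03
position: [0.598, -0.1605, 0.0985]
tool_rot: [-2.457, -0.196, -1.352]
ft_force: [-2.8, -0.8, -1.5]
grip_width: -0.0
grip_force: 1.2
t 6.03 q [ 1.3462  0.3511 -0.6904  2.2376 -1.4696  0.7074  0.5646] bankTCP [-0.0057 -0.0778  0.0975] z axis bank [ 0.7523  0.4338 -0.4959] F bank [-2.6985 -1.0969 -1.4858]
```

View pics/s3.png

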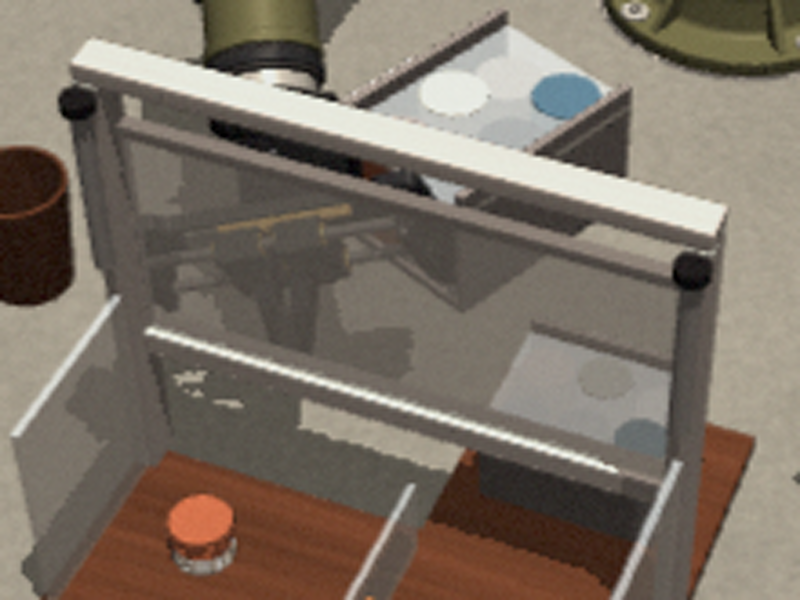

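The sash is rising: the rail's rear edge moved from (155,378) to (150,330), about 42 mm. That leaves about 25 mm to go.

```bash
python3 -m handwheel '[{"x":0.0034,"y":-0.0009,"z":-0.002,"wx":0,"wy":0,"wz":0},{"x":0.0067,"y":-0.0018,"z":-0.004,"wx":0,"wy":0,"wz":0},{"x":0.0101,"y":-0.0026,"z":-0.006,"wx":0,"wy":0,"wz":0},{"x":0.0134,"y":-0.0035,"z":-0.008,"wx":0,"wy":0,"wz":0},{"x":0.0151,"y":-0.0039,"z":-0.009,"wx":0,"wy":0,"wz":0},{"x":0.0151,"y":-0.0039,"z":-0.009,"wx":0,"wy":0,"wz":0}]'; python3 -c "
from h import *
st()"; python3 -m handwheel '[{"x":0.0008,"y":-0.0002,"z":-0.0005,"wx":0,"wy":0,"wz":0},{"x":0.0017,"y":-0.0004,"z":-0.001,"wx":0,"wy":0,"wz":0},{"x":0.0017,"y":-0.0004,"z":-0.001,"wx":0,"wy":0,"wz":0}]'
```

```text
time: 6.58
position: [0.598, -0.1603, 0.1164]
tool_rot: [-2.456, -0.196, -1.352]
ft_force: [-1.1, -1.5, -0.6]
grip_width: 0.01
grip_force: 0.9
t 6.58 q [ 1.3512  0.3041 -0.6935  2.2336 -1.4467  0.7312  0.5055] bankTCP [-0.0057 -0.0776  0.1154] z axis bank [ 0.7521  0.4342 -0.4958] F bank [-0.9325 -1.6138 -0.6304]
time: 6.83
position: [0.5979, -0.1603, 0.1178]
tool_rot: [-2.456, -0.195, -1.351]
ft_force: [-0.8, -1.0, -1.9]
grip_width: 0.005
grip_force: 1.1
```

```bash
for i in 1 2; do python3 -m handwheel '[{"x":0.0008,"y":-0.0002,"z":-0.0005,"wx":0,"wy":0,"wz":0},{"x":0.0017,"y":-0.0004,"z":-0.001,"wx":0,"wy":0,"wz":0},{"x":0.0017,"y":-0.0004,"z":-0.001,"wx":0,"wy":0,"wz":0}]' | egrep 'pos|ft'; done
```

```text
position: [0.5979, -0.1603, 0.1198]
ft_force: [-2.3, -0.5, -2.1]
position: [0.5979, -0.1604, 0.1219]
ft_force: [-0.9, 1.0, -1.8]
```

```bash
python3 -m handwheel '[{"x":0.0008,"y":-0.0002,"z":-0.0005,"wx":0,"wy":0,"wz":0},{"x":0.0017,"y":-0.0004,"z":-0.001,"wx":0,"wy":0,"wz":0},{"x":0.0017,"y":-0.0004,"z":-0.001,"wx":0,"wy":0,"wz":0}]' | egrep 'pos|ft'
```

```text
position: [0.5979, -0.1604, 0.1238]
ft_force: [-1.3, -0.1, -1.9]
```

```bash
python3 -m handwheel '[{"x":0.0008,"y":-0.0002,"z":-0.0005,"wx":0,"wy":0,"wz":0},{"x":0.0017,"y":-0.0004,"z":-0.001,"wx":0,"wy":0,"wz":0},{"x":0.0017,"y":-0.0004,"z":-0.001,"wx":0,"wy":0,"wz":0}]' | egrep 'pos|ft'
```

```text
position: [0.5979, -0.1605, 0.1259]
ft_force: [-0.9, 1.0, -1.5]
```

```bash
python3 -m handwheel '[{"x":0.0008,"y":-0.0002,"z":-0.0005,"wx":0,"wy":0,"wz":0},{"x":0.0017,"y":-0.0004,"z":-0.001,"wx":0,"wy":0,"wz":0},{"x":0.0017,"y":-0.0004,"z":-0.001,"wx":0,"wy":0,"wz":0}]' | egrep 'pos|ft'
```

```text
position: [0.5974, -0.1605, 0.1268]
ft_force: [-0.2, 0.9, -7.9]
```

```bash
python3 -m handwheel '[{"x":0.0004,"y":-0.0001,"z":-0.0003,"wx":0,"wy":0,"wz":0},{"x":0.0007,"y":-0.0002,"z":-0.0004,"wx":0,"wy":0,"wz":0},{"x":0.0007,"y":-0.0002,"z":-0.0004,"wx":0,"wy":0,"wz":0}]' | egrep 'pos|ft'
```

```text
position: [0.5972, -0.1605, 0.1273]
ft_force: [1.0, 0.9, -11.4]
```

```bash
python3 -m handwheel '[{"x":0.0003,"y":-0.0001,"z":-0.0002,"wx":0,"wy":0,"wz":0},{"x":0.0006,"y":-0.0002,"z":-0.0003,"wx":0,"wy":0,"wz":0},{"x":0.0006,"y":-0.0002,"z":-0.0003,"wx":0,"wy":0,"wz":0}]' | egrep 'pos|ft'
```

```text
position: [0.597, -0.1605, 0.1277]
ft_force: [1.9, 0.7, -17.3]
```

```bash
python3 -m handwheel '[{"x":0,"y":0,"z":0,"wx":0,"wy":0,"wz":0},{"x":0,"y":0,"z":0,"wx":0,"wy":0,"wz":0}]' | egrep 'pos|ft'
```

```text
position: [0.597, -0.1605, 0.1278]
ft_force: [0.8, 0.4, -18.8]
```

```bash
python3 -m handwheel '[{"x":-0.0003,"y":0.0001,"z":0.0002,"wx":0,"wy":0,"wz":0},{"x":-0.0003,"y":0.0001,"z":0.0002,"wx":0,"wy":0,"wz":0},{"x":-0.0003,"y":0.0001,"z":0.0002,"wx":0,"wy":0,"wz":0},{"x":-0.0003,"y":0.0001,"z":0.0002,"wx":0,"wy":0,"wz":0}]' | egrep 'pos|ft'; python3 -m handwheel '[{"x":-0.0034,"y":0.0009,"z":0.002,"wx":0,"wy":0,"wz":0},{"x":-0.0084,"y":0.0022,"z":0.005,"wx":0,"wy":0,"wz":0},{"x":-0.0168,"y":0.0044,"z":0.01,"wx":0,"wy":0,"wz":0},{"x":-0.025,"y":0.01,"z":-0.01,"wx":0,"wy":0,"wz":0},{"x":-0.035,"y":0.017,"z":-0.03,"wx":0,"wy":0,"wz":0},{"x":-0.043,"y":0.024,"z":-0.05,"wx":0,"wy":0,"wz":0},{"x":-0.052,"y":0.03,"z":-0.07,"wx":0,"wy":0,"wz":0},{"x":-0.052,"y":0.03,"z":-0.07,"wx":0,"wy":0,"wz":0}]';python3 - <<'E'
from ik import *
st()
q0=ctrl.get_state()['joint_positions']
for ps in ((-.22,.0,.2),(-.22,.09,.2),(-.20,.09,.03),(-.12,.09,.03),(-.034,.09,.03)):
    for ty in ((25,0,0),(35,0,0),(45,0,0)):
        c,q=ik3(ps,*ty,np.array([.3,.1,0,2.0,0,1,-.5])); print(ps,ty,c,q.round(2))
d=cam('top'); b=d['image'][140:275,260:440]
cv2.imwrite('pics/t4.png',cv2.resize(b,(800,600),interpolation=cv2.INTER_CUBIC)[:,:,::-1])
E
```

```text
position: [0.5972, -0.1605, 0.1278]
ft_force: [-1.1, 1.1, -20.2]
time: 9.75
position: [0.5238, -0.2177, 0.1182]
tool_rot: [-2.457, -0.19, -1.365]
ft_force: [0.5, -1.1, -0.3]
grip_width: 0.003
grip_force: 0.0
t 9.75 q [ 1.4855  0.2688 -0.5938  2.2533 -1.3132  0.9044  0.5183] bankTCP [-0.0732 -0.1428  0.1172] z axis bank [ 0.7593  0.4276 -0.4905] F bank [ 0.6422 -1.0568 -0.3499]
(-0.22, 0.0, 0.2) (25, 0, 0) 0.0802 [ 0.31 -0.27 -0.17  2.15 -0.08  1.01 -1.5 ]
(-0.22, 0.0, 0.2) (35, 0, 0) 0.11669 [ 0.38 -0.27 -0.17  2.21 -0.18  0.86 -1.36]
(-0.22, 0.0, 0.2) (45, 0, 0) 0.1405 [ 0.9  -0.27 -0.2   2.42 -1.02  0.85 -0.2 ]
(-0.22, 0.09, 0.2) (25, 0, 0) 0.07266 [-0.09 -0.27 -0.17  2.16  0.14  1.02 -2.01]
(-0.22, 0.09, 0.2) (35, 0, 0) 0.10365 [-0.28 -0.27 -0.17  2.24  0.42  0.93 -2.41]
(-0.22, 0.09, 0.2) (45, 0, 0) 0.12483 [-0.29 -0.27 -0.27  2.32  0.63  0.84 -2.66]
(-0.2, 0.09, 0.03) (25, 0, 0) 0.02584 [ 0.87 -0.27 -1.02  2.42 -0.23  0.52 -1.68]
(-0.2, 0.09, 0.03) (35, 0, 0) 0.0645 [ 0.87 -0.27 -1.1   2.42 -0.06  0.44 -1.9 ]
(-0.2, 0.09, 0.03) (45, 0, 0) 0.10128 [ 0.92 -0.27 -1.27  2.42  0.32  0.39 -2.41]
(-0.12, 0.09, 0.03) (25, 0, 0) 0.0 [ 0.22 -0.04 -0.39  2.37  0.26  0.41 -2.07]
(-0.12, 0.09, 0.03) (35, 0, 0) 0.01764 [ 1.21 -0.17 -1.35  2.42 -0.01  0.22 -1.86]
(-0.12, 0.09, 0.03) (45, 0, 0) 0.05636 [ 1.14 -0.1  -1.35  2.42  0.78  0.2  -2.66]
(-0.034, 0.09, 0.03) (25, 0, 0) 0.0 [-0.14  0.12  0.01  2.2   0.24  0.41 -2.01]
(-0.034, 0.09, 0.03) (35, 0, 0) 0.0 [-0.26  0.08  0.1   2.34  0.83  0.2  -2.61]
(-0.034, 0.09, 0.03) (45, 0, 0) 0.03826 [-1.34  0.08  1.21  2.39  0.87  0.12 -2.66]
```

View pics/t4.png

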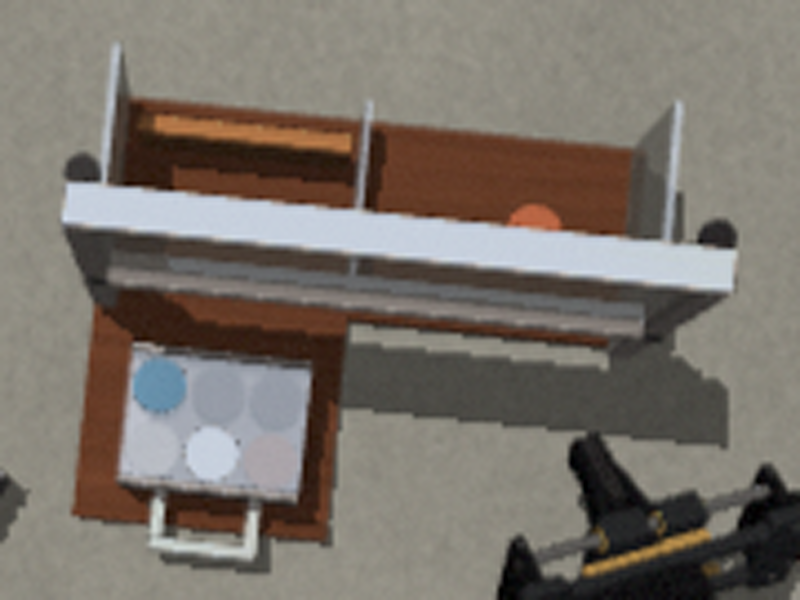

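The sash rail is at its raised height. The chips at (535,220) and the rack haven't moved. Next I'll compute the rack pose and the pushing poses.

```bash
python3 - <<'E'
from ik import *
zf=p[2]+.012
C=[W2B(atz(*T(*u),zf+.075)) for u in((133,343),(312,365),(298,502),(118,483))]
for c in C: print(c)
print('center',np.mean(C,0),'yaw', np.degrees(np.arctan2(*( (C[0]-C[3]+C[1]-C[2])[[1,0]]))))
for u in((150,550),(254,560)): print('handle',W2B(atz(*T(*u),zf+.035)))
H=np.array([.3,.1,0,2.0,0,1.3,-1.5])
for ps,t in (((-.2,.09,.2),0),((-.2,.09,.036),0),((-.18,.09,.036),5),((-.15,.09,.036),12),((-.11,.09,.036),20),((-.04,.09,.036),25),((-.14,.02,.22),10)):
    c,q=ik3(ps,t,0,0,H); print(ps,t,c,q.round(2))
go3((-.12,-.05,.24),20,10,0);
E
```

```text
[-0.0392  0.1441  0.087 ]
[-0.0407  0.0292  0.087 ]
[-0.1286  0.0288  0.087 ]
[-0.129   0.1436  0.087 ]
center [-0.0844  0.0864  0.087 ] yaw 0.2972079831943801
handle [-0.1682  0.1201  0.047 ]
handle [-0.1674  0.0521  0.047 ]
(-0.2, 0.09, 0.2) 0 0.0 [ 0.13 -0.14 -0.23  1.99 -0.03  1.29 -1.77]
(-0.2, 0.09, 0.036) 0 0.0 [ 0.06  0.04 -0.19  2.18  0.01  0.92 -1.82]
(-0.18, 0.09, 0.036) 5 0.0 [ 0.05  0.02 -0.19  2.21  0.03  0.83 -1.84]
(-0.15, 0.09, 0.036) 12 0.0 [ 0.01 -0.   -0.15  2.25  0.08  0.7  -1.88]
(-0.11, 0.09, 0.036) 20 0.0 [ 0.05  0.   -0.19  2.28  0.17  0.53 -1.97]
(-0.04, 0.09, 0.036) 25 0.0 [-0.01  0.1  -0.12  2.2   0.27  0.42 -2.03]
(-0.14, 0.02, 0.22) 10 0.0 [ 0.2  -0.18 -0.14  2.   -0.02  1.15 -1.62]
xyz [ 0.08   -0.1261 -0.0573] w [-17.77 -38.2    1.56] |d| 0.16 |w| 42.2
```

```bash
python3 -m handwheel '[{"x":0.02,"y":-0.02,"z":-0.03,"wx":-3,"wy":-6,"wz":0},{"x":0.04,"y":-0.04,"z":-0.057,"wx":-6,"wy":-12,"wz":0.5},{"x":0.06,"y":-0.07,"z":-0.057,"wx":-9,"wy":-18.5,"wz":1},{"x":0.08,"y":-0.1,"z":-0.057,"wx":-12,"wy":-25,"wz":1},{"x":0.08,"y":-0.126,"z":-0.057,"wx":-15,"wy":-31.5,"wz":1.5},{"x":0.08,"y":-0.126,"z":-0.057,"wx":-17.8,"wy":-38,"wz":1.5},{"x":0.08,"y":-0.126,"z":-0.057,"wx":-17.8,"wy":-38,"wz":1.5},{"x":0.08,"y":-0.126,"z":-0.057,"wx":-17.8,"wy":-38,"wz":1.5}]' 0.04; python3 -c "
from h import *
st(); go((-.2,.087,.2),0)"
```

```text
time: 10.47
position: [0.4867, -0.1185, 0.2303]
tool_rot: [-2.909, -0.156, -0.76]
ft_force: [-0.1, 0.5, -0.4]
grip_width: 0.439
grip_force: 0.0
t 10.47 q [ 0.8    -0.295  -0.2995  2.1486 -0.5655  0.9655 -0.712 ] bankTCP [-0.121  -0.0482  0.2293] z axis bank [ 0.4592  0.2041 -0.8646] F bank [-0.1358  0.51   -0.3941]
xyz [-0.0601 -0.1466  0.0167] w [ -9.21 -28.79  12.15] |d| 0.159 |w| 32.6
```

```bash
python3 -m handwheel '[{"x":-0.012,"y":-0.03,"z":0.003,"wx":-1.8,"wy":-5.8,"wz":2.4},{"x":-0.024,"y":-0.06,"z":0.006,"wx":-3.7,"wy":-11.5,"wz":4.8},{"x":-0.036,"y":-0.09,"z":0.01,"wx":-5.5,"wy":-17.3,"wz":7.2},{"x":-0.048,"y":-0.12,"z":0.013,"wx":-7.4,"wy":-23,"wz":9.7},{"x":-0.06,"y":-0.147,"z":0.017,"wx":-9.2,"wy":-28.8,"wz":12.2},{"x":-0.06,"y":-0.147,"z":0.017,"wx":-9.2,"wy":-28.8,"wz":12.2},{"x":-0.06,"y":-0.147,"z":0.017,"wx":-9.2,"wy":-28.8,"wz":12.2},{"x":-0.06,"y":-0.147,"z":0.017,"wx":-9.2,"wy":-28.8,"wz":12.2}]' 0.04; python3 -c "
from h import *
st(); go((-.2,.087,.035),0)"
```

```text
time: 11.13
position: [0.4239, 0.0257, 0.1995]
tool_rot: [-3.135, 0.167, -0.0]
ft_force: [-0.2, -0.4, 0.2]
grip_width: 0.461
grip_force: 0.0
t 11.13 q [ 0.4374 -0.147  -0.5057  1.9864 -0.076   1.2845 -1.7192] bankTCP [-0.1992  0.0882  0.1985] z axis bank [ 0.      0.0019 -1.    ] F bank [-0.143  -0.4515  0.1765]
xyz [-0.0008  0.0015  0.1635] w [-0.11 -0.    0.2 ] |d| 0.164 |w| 0.2
```

```bash
python3 -m handwheel '[{"x":0,"y":0.001,"z":0.03,"wx":0,"wy":0,"wz":0},{"x":0,"y":0.001,"z":0.06,"wx":0,"wy":0,"wz":0},{"x":0,"y":0.001,"z":0.09,"wx":0,"wy":0,"wz":0},{"x":0,"y":0.001,"z":0.12,"wx":0,"wy":0,"wz":0},{"x":0,"y":0.001,"z":0.15,"wx":0,"wy":0,"wz":0},{"x":0,"y":0.001,"z":0.163,"wx":0,"wy":0,"wz":0},{"x":0,"y":0.001,"z":0.163,"wx":0,"wy":0,"wz":0},{"x":0,"y":0.001,"z":0.163,"wx":0,"wy":0,"wz":0}]' ; python3 - <<'E'
from h import *
st(); go((-.15,.087,.036),12); go((-.11,.087,.036),20);d=cam('top'); b=d['image'][140:290,240:440]
cv2.imwrite('pics/t5.png',cv2.resize(b,(800,600),interpolation=cv2.INTER_CUBIC)[:,:,::-1])
E
```

```text
time: 11.8
position: [0.4224, 0.0208, 0.0359]
tool_rot: [3.136, -0.178, -0.001]
ft_force: [0.4, 0.8, 1.3]
grip_width: 0.458
grip_force: 0.0
t 11.8 q [ 0.4199  0.0563 -0.5388  2.1756  0.0375  0.9186 -1.8253] bankTCP [-0.2001  0.0831  0.0349] z axis bank [-0.0003 -0.001  -1.    ] F bank [0.2659 0.8629 1.3108]
xyz [ 0.0501 -0.004  -0.0011] w [ 0.08 12.02 -0.22] |d| 0.05 |w| 12.0
xyz [ 0.0901 -0.0042 -0.0011] w [ 0.1  20.02 -0.21] |d| 0.09 |w| 20.0
```

View pics/t5.png

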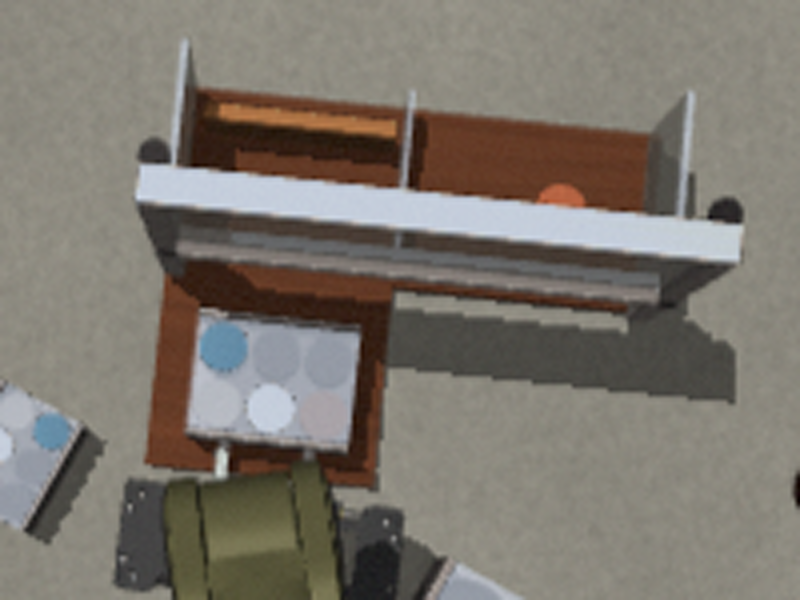

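The picture shows the gripper squarely behind the handle, with the sash up and the big rack clear at (450,580). Now I'll push, tilting gradually.

```bash
python3 -m handwheel '[{"x":0.005,"y":-0.002,"z":0,"wx":0,"wy":2,"wz":-0.1},{"x":0.01,"y":-0.004,"z":0,"wx":0,"wy":4,"wz":-0.2},{"x":0.015,"y":-0.004,"z":-0.001,"wx":0,"wy":6,"wz":-0.2},{"x":0.019,"y":-0.004,"z":-0.001,"wx":0,"wy":8,"wz":-0.2},{"x":0.023,"y":-0.004,"z":-0.001,"wx":0,"wy":10,"wz":-0.2},{"x":0.028,"y":-0.004,"z":-0.001,"wx":0,"wy":11,"wz":-0.2},{"x":0.033,"y":-0.004,"z":-0.001,"wx":0,"wy":12,"wz":-0.2},{"x":0.039,"y":-0.004,"z":-0.001,"wx":0,"wy":12,"wz":-0.2},{"x":0.045,"y":-0.004,"z":-0.001,"wx":0,"wy":12,"wz":-0.2},{"x":0.05,"y":-0.004,"z":-0.001,"wx":0,"wy":12,"wz":-0.2}]' ; python3 - <<'E'
from h import *
st(); go((-.105,.087,.036),20)
E
```

```text
time: 12.68
position: [0.4736, 0.0196, 0.0374]
tool_rot: [3.106, -0.169, 0.327]
ft_force: [-4.9, 1.4, 3.2]
grip_width: 0.461
grip_force: 2.1
t 12.68 q [ 0.4154  0.01   -0.5506  2.234   0.0902  0.6975 -1.8772] bankTCP [-0.1492  0.0875  0.0364] z axis bank [ 0.2086 -0.0022 -0.978 ] F bank [-5.0616  0.8868  3.1717]
xyz [0.0431 0.0006 0.0096] w [0.12 7.96 0.09] |d| 0.044 |w| 8.0
```

```bash
python3 -m handwheel '[{"x":0.0043,"y":0,"z":0.001,"wx":0,"wy":0.8,"wz":0},{"x":0.0086,"y":0,"z":0.002,"wx":0,"wy":1.6,"wz":0},{"x":0.013,"y":0,"z":0.003,"wx":0,"wy":2.4,"wz":0},{"x":0.0172,"y":0,"z":0.004,"wx":0,"wy":3.2,"wz":0},{"x":0.0215,"y":0,"z":0.005,"wx":0,"wy":4,"wz":0},{"x":0.026,"y":0,"z":0.006,"wx":0,"wy":4.8,"wz":0},{"x":0.03,"y":0,"z":0.007,"wx":0,"wy":5.6,"wz":0},{"x":0.0345,"y":0,"z":0.008,"wx":0,"wy":6.4,"wz":0},{"x":0.039,"y":0,"z":0.0088,"wx":0,"wy":7.2,"wz":0},{"x":0.043,"y":0,"z":0.0096,"wx":0,"wy":8,"wz":0}]' ; python3 - <<'E'
from h import *
st(); go((-.065,.087,.037),24)
E
```

```text
time: 13.52
position: [0.5171, 0.0151, 0.0357]
tool_rot: [3.069, -0.166, 0.543]
ft_force: [-1.6, -0.1, -1.4]
grip_width: 0.458
grip_force: 0.9
t 13.52 q [ 0.4075  0.0278 -0.5493  2.2586  0.2001  0.5277 -1.9741] bankTCP [-0.1054  0.0878  0.0347] z axis bank [ 0.3432 -0.0012 -0.9393] F bank [-1.5501 -0.2633 -1.3914]
xyz [0.0387 0.0009 0.0117] w [0.07 3.93 0.12] |d| 0.04 |w| 3.9
```

```bash
python3 -m handwheel '[{"x":0.0039,"y":0,"z":0.0012,"wx":0,"wy":0.4,"wz":0},{"x":0.0078,"y":0,"z":0.0023,"wx":0,"wy":0.8,"wz":0},{"x":0.0116,"y":0,"z":0.0035,"wx":0,"wy":1.2,"wz":0},{"x":0.0155,"y":0,"z":0.0047,"wx":0,"wy":1.6,"wz":0},{"x":0.0194,"y":0,"z":0.0058,"wx":0,"wy":2,"wz":0},{"x":0.0232,"y":0,"z":0.007,"wx":0,"wy":2.4,"wz":0},{"x":0.027,"y":0,"z":0.0082,"wx":0,"wy":2.8,"wz":0},{"x":0.031,"y":0,"z":0.0094,"wx":0,"wy":3.2,"wz":0},{"x":0.035,"y":0,"z":0.0105,"wx":0,"wy":3.6,"wz":0},{"x":0.0387,"y":0,"z":0.0117,"wx":0,"wy":4,"wz":0}]' ; python3 - <<'E'
from h import *
st(); go((-.045,.087,.037),24)
d=cam('top'); b=d['image'][140:290,240:440]
cv2.imwrite('pics/t6.png',cv2.resize(b,(800,600),interpolation=cv2.INTER_CUBIC)[:,:,::-1])
E
```

```text
time: 14.35
position: [0.5572, 0.0108, 0.0381]
tool_rot: [3.045, -0.164, 0.648]
ft_force: [-1.6, -0.7, -0.6]
grip_width: 0.457
grip_force: 0.9
t 14.35 q [ 0.3921  0.08   -0.5333  2.2284  0.3212  0.4551 -2.0714] bankTCP [-0.065   0.0879  0.0371] z axis bank [ 0.4072 -0.0013 -0.9133] F bank [-1.5141 -0.8317 -0.6397]
xyz [0.0182 0.001  0.0083] w [ 0.07 -0.03  0.12] |d| 0.02 |w| 0.1
```

View pics/t6.png

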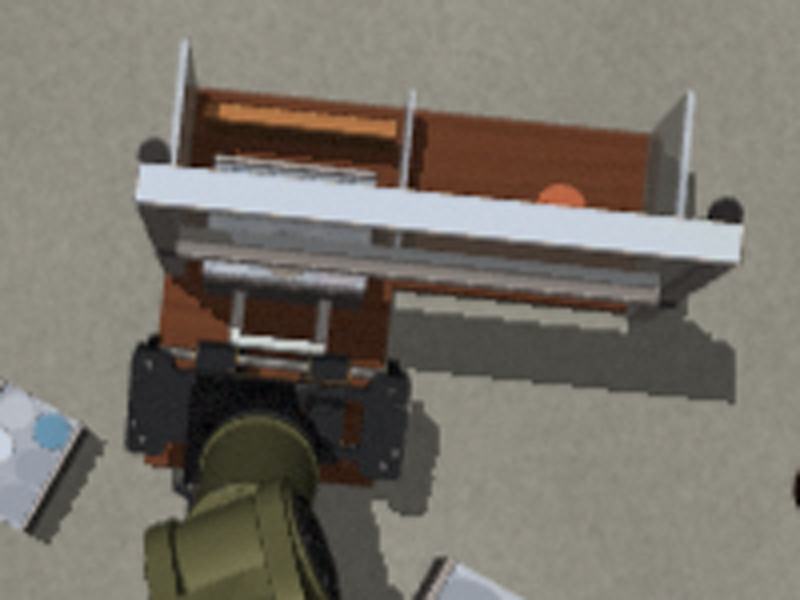

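The rack is going in square, with its back edge (215,158)–(375,175) parallel to the backstop. Another 18 mm, then I'll creep.

```bash
python3 -m handwheel '[{"x":0.0036,"y":0,"z":0.0016,"wx":0,"wy":0,"wz":0},{"x":0.0073,"y":0,"z":0.0032,"wx":0,"wy":0,"wz":0},{"x":0.011,"y":0,"z":0.0049,"wx":0,"wy":0,"wz":0},{"x":0.0137,"y":0,"z":0.0061,"wx":0,"wy":0,"wz":0},{"x":0.0155,"y":0,"z":0.0069,"wx":0,"wy":0,"wz":0},{"x":0.0164,"y":0,"z":0.0073,"wx":0,"wy":0,"wz":0},{"x":0.0164,"y":0,"z":0.0073,"wx":0,"wy":0,"wz":0}]' ; python3 - <<'E'
from h import *
st()
E
```

```text
time: 14.98
position: [0.5749, 0.0089, 0.0381]
tool_rot: [3.045, -0.164, 0.647]
ft_force: [-1.2, 0.3, -1.4]
grip_width: 0.459
grip_force: 0.5
t 14.98 q [ 0.3859  0.1188 -0.5241  2.1898  0.3513  0.4629 -2.0861] bankTCP [-0.0473  0.088   0.0371] z axis bank [ 0.4067 -0.0011 -0.9135] F bank [-1.1813  0.1987 -1.4216]
```

```bash
python3 -m handwheel '[{"x":0.0009,"y":0,"z":0.0004,"wx":0,"wy":0,"wz":0},{"x":0.0018,"y":0,"z":0.0008,"wx":0,"wy":0,"wz":0},{"x":0.0018,"y":0,"z":0.0008,"wx":0,"wy":0,"wz":0}]' | egrep 'pos|ft'
```

```text
position: [0.5766, 0.0087, 0.0381]
ft_force: [-2.2, 0.5, -0.4]
```

```bash
python3 -m handwheel '[{"x":0.0009,"y":0,"z":0.0004,"wx":0,"wy":0,"wz":0},{"x":0.0018,"y":0,"z":0.0008,"wx":0,"wy":0,"wz":0},{"x":0.0018,"y":0,"z":0.0008,"wx":0,"wy":0,"wz":0}]' | egrep 'pos|ft'
```

```text
position: [0.5787, 0.0084, 0.0381]
ft_force: [-0.7, 0.2, -1.2]
```

```bash
python3 -m handwheel '[{"x":0.0009,"y":0,"z":0.0004,"wx":0,"wy":0,"wz":0},{"x":0.0018,"y":0,"z":0.0008,"wx":0,"wy":0,"wz":0},{"x":0.0018,"y":0,"z":0.0008,"wx":0,"wy":0,"wz":0}]' | egrep 'pos|ft'
```

```text
position: [0.5807, 0.0082, 0.0381]
ft_force: [-1.7, -0.0, -1.5]
```

```bash
python3 -m handwheel '[{"x":0.0007,"y":0,"z":0.0003,"wx":0,"wy":0,"wz":0},{"x":0.0014,"y":0,"z":0.0006,"wx":0,"wy":0,"wz":0},{"x":0.0014,"y":0,"z":0.0006,"wx":0,"wy":0,"wz":0}]' | egrep 'pos|ft'
```

```text
position: [0.5821, 0.008, 0.0381]
ft_force: [-2.0, -0.2, -1.6]
```

```bash
python3 -m handwheel '[{"x":0.0007,"y":0,"z":0.0003,"wx":0,"wy":0,"wz":0},{"x":0.0014,"y":0,"z":0.0006,"wx":0,"wy":0,"wz":0},{"x":0.0014,"y":0,"z":0.0006,"wx":0,"wy":0,"wz":0}]' | egrep 'pos|ft'
```

```text
position: [0.5837, 0.0079, 0.0382]
ft_force: [-1.6, -0.3, -1.1]
```

```bash
python3 -m handwheel '[{"x":0.0007,"y":0,"z":0.0003,"wx":0,"wy":0,"wz":0},{"x":0.0009,"y":0,"z":0.0004,"wx":0,"wy":0,"wz":0},{"x":0.0009,"y":0,"z":0.0004,"wx":0,"wy":0,"wz":0}]' | egrep 'pos|ft'
```

```text
position: [0.5845, 0.0078, 0.0381]
ft_force: [-1.6, -0.3, -1.0]
```

```bash
python3 -m handwheel '[{"x":0.0007,"y":0,"z":0.0003,"wx":0,"wy":0,"wz":0},{"x":0.0009,"y":0,"z":0.0004,"wx":0,"wy":0,"wz":0},{"x":0.0009,"y":0,"z":0.0004,"wx":0,"wy":0,"wz":0}]' | egrep 'pos|ft'
```

```text
position: [0.5855, 0.0077, 0.0381]
ft_force: [-1.6, -0.4, -0.5]
```

```bash
python3 -m handwheel '[{"x":0.0007,"y":0,"z":0.0003,"wx":0,"wy":0,"wz":0},{"x":0.0009,"y":0,"z":0.0004,"wx":0,"wy":0,"wz":0},{"x":0.0009,"y":0,"z":0.0004,"wx":0,"wy":0,"wz":0}]' | egrep 'pos|ft'
```

```text
position: [0.5864, 0.0076, 0.0381]
ft_force: [-2.0, 0.6, -0.5]
```

```bash
python3 -m handwheel '[{"x":0.0007,"y":0,"z":0.0003,"wx":0,"wy":0,"wz":0},{"x":0.0013,"y":0,"z":0.0006,"wx":0,"wy":0,"wz":0},{"x":0.0013,"y":0,"z":0.0006,"wx":0,"wy":0,"wz":0}]' | egrep 'pos|ft'
```

```text
position: [0.5869, 0.0075, 0.0377]
ft_force: [-7.3, 0.5, 3.8]
```

```bash
python3 -m handwheel '[{"x":0.0007,"y":0,"z":0.0003,"wx":0,"wy":0,"wz":0},{"x":0.0009,"y":0,"z":0.0004,"wx":0,"wy":0,"wz":0},{"x":0.0009,"y":0,"z":0.0004,"wx":0,"wy":0,"wz":0}]' | egrep 'pos|ft'
```

```text
position: [0.5871, 0.0074, 0.0376]
ft_force: [-12.1, 1.0, 8.4]
```

```bash
python3 -m handwheel '[{"x":0,"y":0,"z":0,"wx":0,"wy":0,"wz":0},{"x":-0.0002,"y":0,"z":0,"wx":0,"wy":0,"wz":0},{"x":-0.0002,"y":0,"z":0,"wx":0,"wy":0,"wz":0}]' | egrep 'pos|ft'; python3 -c "
from h import *
st()"
```

```text
position: [0.587, 0.0074, 0.0376]
ft_force: [-11.5, 1.6, 7.2]
t 17.73 q [ 0.3796  0.147  -0.5168  2.1608  0.3717  0.4727 -2.0957] bankTCP [-0.035   0.0878  0.0366] z axis bank [ 0.4039 -0.0026 -0.9148] F bank [-11.647    0.3641   7.2089]
```

```bash
python3 -m handwheel '[{"x":-0.0018,"y":0,"z":-0.0008,"wx":0,"wy":0,"wz":0},{"x":-0.006,"y":0,"z":-0.0027,"wx":0,"wy":0,"wz":0},{"x":-0.018,"y":0,"z":-0.008,"wx":0,"wy":0,"wz":0},{"x":-0.036,"y":0,"z":-0.016,"wx":0,"wy":0,"wz":0},{"x":-0.054,"y":0,"z":-0.024,"wx":0,"wy":0,"wz":0},{"x":-0.064,"y":0,"z":-0.029,"wx":0,"wy":0,"wz":0},{"x":-0.064,"y":0,"z":-0.029,"wx":0,"wy":0,"wz":0},{"x":-0.064,"y":0,"z":-0.029,"wx":0,"wy":0,"wz":0}]'; python3 - <<'E'
from h import *
st()
a=cam('scene')['image'][160:325,175:395]; b=cam('top')['image'][140:290,240:440]
cv2.imwrite('pics/f.png',np.hstack([cv2.resize(a,(400,300),interpolation=cv2.INTER_CUBIC),cv2.resize(b,(400,300),interpolation=cv2.INTER_CUBIC)])[:,:,::-1])
E
```

```text
time: 18.4
position: [0.5199, 0.0149, 0.0396]
tool_rot: [3.044, -0.164, 0.651]
ft_force: [0.0, -0.0, -0.5]
grip_width: 0.457
grip_force: 0.0
t 18.4 q [ 0.403  -0.0107 -0.5521  2.308   0.2365  0.4449 -2.0218] bankTCP [-0.1026  0.0879  0.0386] z axis bank [ 0.4093 -0.0013 -0.9124] F bank [ 0.0432 -0.032  -0.542 ]
```

View pics/f.png

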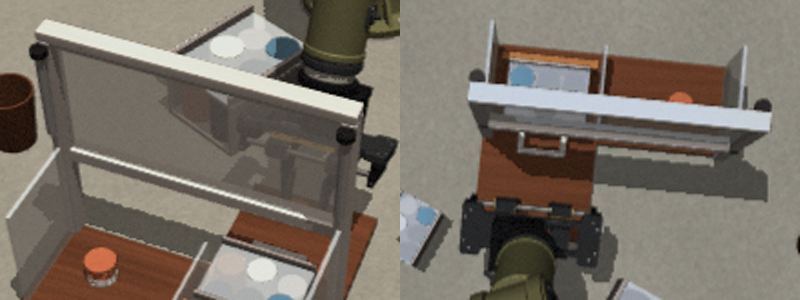

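The sash is fully up, with its rail at (75,150)–(305,215) in the scene half. The rack sits against the backstop in the left bay, the chips haven't moved and the gripper is clear. Handing in.

```bash
python3 -c "
from bench import ctrl
print(ctrl.close_job())"
```

```text
the job is handed in; nothing more can be done
None
```

The job is handed in, but the hand-in gave no verdict: the sash is up, pressed on its stop at 17–20 N (a little over the 14–17 N aim, under the 25 N limit), the rack bore on the backstop at about 10 N, and the robot touched none of the bystanders and ended clear.

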